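# Let out the telescoping spool arm by one hole and clamp it

## Task

The wide spool needs a longer arm: pinch the brass snap button on the spool stand flush with the blue sleeve, draw the sleeve outwards (away from the post) until the button springs out of the next hole, and stop pulling as soon as it does; then fold the orange clamp lever down flat. Pinch and pull gently, as the tube is thin and the button small, and leave everything else on the bench where it is.

Things in the scene. Friction and masses are not known exactly. Their poses are not given: they have to be found in the camera images.
- stand: spool-arm stand, fixed. Origin on the bench straight below the snap button, z up. A square aluminium inner tube runs level along the stand's y, axis 110 mm above the bench, from a grey post (50 mm square, 136 mm high, near face 190 mm towards -y, on a steel foot); the blue sleeve slides on it, outwards = +y. The x axis points out of the sleeve wall through which the button shows.
- sleeve_hole (a point): centre of the sleeve's first hole (14 mm square), outside face. The blue sleeve is a square tube 30 x 30 mm, wall 2 mm, from 107 mm on the -y (post) side of this hole to 110 mm on the +y side, ended by a black disc 56 mm across. Pinches over 35 N dent it. A black collar, 40 mm square and 24 mm long, sits 95 mm to the -y side and carries the clamp lever. Travels with the sleeve.
- button_tip (a point): crown of the brass snap button on the inner tube: 12 mm wide, domed, it pokes 6 mm out of the first hole (1 mm play), 110 mm above the bench, 21 mm from the tube's axis along the stand's x. The opposite sleeve wall is plain: a gripper from above can pinch button and sleeve together (36 mm across, 30 mm flush; 24 to 30 N holds). It stays put along the tube.
- button (a joint): how far the snap button is pressed in, m: 0 out, 0.006 flush with the sleeve's outside, 0.008 covered by the sleeve's wall. Spring: 3 N at 0, 7.5 N flush, 9 N at 0.008. Held flush, its dome lets the hole's edge ride over it under 12 to 20 N of pull, and it then stays in under the wall; not pressed, it locks the sleeve.
- sleeve (a joint): how far the sleeve is slid outwards, m, along the stand's +y; about 0 at the start. Its next hole, in the same wall, lies 42 to 70 mm from the first towards the post (drilled by hand, differs: feel for it); there the button springs out by itself and stops the sleeve dead; pulling on with over 8 N there bends it. A hole 56 mm the other way is not wanted. Sliding takes 3 to 4 N. Stops at -0.06 and 0.084.
- lever (a joint): angle of the orange clamp lever, rad: 0 folded flat along the tube towards the post, growing as it stands up. It starts open at 0.7 to 1.1 and stays where it is left (hinge friction 0.08 N m, about 1.6 N at its tip).
- lever_tip (a point): top of the lever's raised thumb pad, 50 mm from the hinge and 7 mm above the lever's middle plane. The lever is 18 mm wide, 8 mm thick and reaches 56 mm from its hinge; folded flat, this point is 144 mm above the bench. Travels with the sleeve.
- lever_hinge (a point): the lever's hinge on the collar, 137 mm above the bench, 93 mm from the first hole towards the post, axis along the stand's x. Travels with the sleeve.
- glue: small glue jar, white with a red cap, a bystander, 32 mm across and 85 mm tall; origin under its centre
- hub: red spool-hub ring, a bystander, 52 mm across, 20 mm tall; origin under its centre
- driver: screwdriver with a red handle, a bystander, 170 mm long; origin under its middle, it lies along its x axis
- bracket: yellow printed bracket, a bystander, 50 x 35 x 46 mm, beyond the sleeve's end disc and lower than the sleeve; origin under its centre

How it is judged (in metres and radians):
On the way, in this order (a step that is already met when the one before it is completed fails the run):
1. the button is pressed flush while it is still in its first hole (value of joint button above 0.0048 m and value of joint sleeve between -0.003 and 0.003 m), for 0.1 s.
2. the sleeve has left the first hole, outwards, with the button held in under its wall (value of joint button above 0.0068 m and value of joint sleeve above 0.013 m), for 0.1 s.
3. the button has sprung out of the next hole (value of joint button below 0.002 m and value of joint sleeve between 0.038 and 0.074 m), for 0.2 s.
At the end, for the whole second after the job is handed in: the sleeve is out by one hole (38 to 74 mm) with the button sprung out of that hole to within 2 mm of fully out, and the lever is folded to within 0.12 rad of flat (all of step 3 and value of joint lever below 0.12 rad); the robot touches nothing.
It fails at once if a bystander on the bench is shifted by more than 15 mm (distance of any of glue, hub, driver, bracket, scraper, wide_spool, small_spool from where it was at the start of the episode above 0.015 m).
It fails at once if the thin tube is crushed between the fingers (both fingers together) (contact force between the fingers and sleeve above 85 N).
It fails at once if the sleeve is hauled hard against the snap button that stands in the next hole (contact force between button and sleeve above 12 N and value of joint button below 0.004 m and y of next_hole in the frame of stand above 0.0004 m).
It also fails if it takes over 54 s, if anything falls off the work surface, if the arm or the gripper's body presses on something with over 40 N, if the wrist force passes 120 N, or if a joint passes its speed limit or range.

## Robot

A 6-joint arm with a two-finger parallel gripper is mounted at the origin on the work surface. World frame = base frame: x ahead of the robot, y to its left, z up, the work surface at z = 0. Lengths are in m, angles in degrees, forces in N, time in s.
With the tool pointing down it reaches from about 0.375 to 0.9 m from the base axis. Payload 3.1 kg.
Tool frame: the origin (TCP) lies at the very end of the fingers, on their centre line; the grasp point (between the pads) lies 19 mm behind it; z points along the fingers, y is the line along which they close (so a half turn about z gives the same grasp; the last joint's range is limited). The gripper opens to 87 mm and grips with 3 to 60 N. Pads are 19 mm wide; open, the fingers measure 117 mm over their backs; the gripper's body (75 mm by 190 mm) begins 51 mm behind the grasp point.
Start: joints at [55.376, 30.224, 82.088, -0, 67.689, -10.227], TCP at [0.258, 0.569, 0.223] pointing down, gripper open.
Joint ranges: [-176.69, 176.69], [-43.24, 126.21], [12.49, 139.97], [-82, 262], [0, 151.66], [-163.58, 163.58]. Speed limits (degrees/s): [159.86, 159.86, 180, 180, 180, 180].

## Interface

Orientations are given as a 3x3 rotation matrix whose columns are the frame's x, y, z axes.
In Python, from rig import * gives the robot as it stands.
- The arm moves only by the tool jog_arm, never from a script. Its arguments are lists of equal length, an entry for each row: "delta_pos": the shift along the world's x, y, z in cm, a list of three; "turn": the turn about the world's z in degrees; "grip": the closure, from 0 (fully open) to 1 (shut). In form: {"delta_pos": [[x, y, z], ...], "turn": [turn, ...], "grip": [grip, ...]}. A call has 1 to 12 rows; each row is the pose to reach, as a shift and turn from the pose commanded when the call began; what a row does not reach only later rows make up. A row lasts 1/8 s, in which the tool goes at most 62.5 mm and 10.7 degrees, less where a joint would pass 70% of its speed; a pose out of reach is approached as far as the arm can. A call with a gripper value outside its range is refused whole. The fingers move at their own pace and stop on an object; the grip force is fixed at half the most. Time passes only in rows, so rows that repeat a pose let the fingers close. It gives the time, the measured TCP pose, the force, the opening and the grip force at its end, in the units of the state.
- read_state(): the state, without advancing time (a new reading comes with each control period).
- capture(name): name is "scene" or "top" or "wrist"; returns a dict with "color" (400x640x3 uint8, blue, green, red), "fovy" (degrees; the focal length in pixels is half the picture's height over the tangent of half this angle, whatever the lens; pixels are square), "cx", "cy" (the principal point, pixels), "camera_from_world" (4x4, takes a point from world to camera coordinates). Camera axes: x right, y up, looking along -z (the intrinsics and any distortion apply to the point x, -y, -z); pixel columns grow to the right and rows downward; lengths in m; the calibration is good to about 2 mm. A picture is of the moment at which its call begins. There is no depth.
- hand_in(): hands the job in; it is judged then, once.
The state is a dict: "time_s": time; "joint_positions": joint angles; "qvel": joint speeds; "tau": joint torques, N m; "position": TCP position; "tcp_rot": TCP orientation; "force": force on the tool from outside, world axes, zero at the start; "moment": the same for the moment, N m; "opening": opening from 0.0 (shut) to 1.0 (fully open); "grasp_force": force on a finger pad.
Only numpy, scipy, OpenCV 4.12 (cv2) and the standard library are available. Lean on these libraries where they do the work, as an engineer would, in place of code of your own. Each camera call takes 0.05 s, during which the arm holds its last target. There are 200 camera calls.

## Working session

There is one attempt and no reset: what is moved stays moved. The work goes in short steps, Python scripts to look and compute and a tool call to move; the robot and the scene stay as the last step left them, time stands still between calls to the robot, and variables do not carry over. Pictures are saved under pics/ and viewed, at most 11 in all, crops included, and the job is handed in when it is done.

Besides the shell and the picture viewer there is one more tool, called after "Call:" as name(argument=value, ...) on one line, values as JSON. jog_arm: Moves the arm, as the interface text tells. Its arguments: {"type":"object","properties":{"delta_pos":{"type":"array"},"turn":{"type":"array"},"grip":{"type":"array"}},"required":["delta_pos","turn","grip"]}

```bash
mkdir -p pics; cat > h.py <<'E'
from rig import *
import numpy as np, cv2
def snap(n,f):
    c=capture(n); cv2.imwrite('pics/'+f+'.png',c['color']); np.save('pics/'+f+'.npy',c,allow_pickle=True); return c
def load(f): return np.load('pics/'+f+'.npy',allow_pickle=True).item()
def ray(c,u,v):
    f=200/np.tan(np.radians(c['fovy'])/2)
    d=np.array([(u-c['cx'])/f,-(v-c['cy'])/f,-1]); T=np.linalg.inv(c['camera_from_world'])
    return T[:3,3],T[:3,:3]@d
def onz(c,u,v,z):
    o,d=ray(c,u,v); return o+d*(z-o[2])/d[2]
def proj(c,p):
    f=200/np.tan(np.radians(c['fovy'])/2); q=c['camera_from_world']@np.r_[p,1]
    return c['cx']+f*q[0]/-q[2], c['cy']-f*q[1]/-q[2]
def tri(*rs):
    A=0;b=0
    for o,d in rs:
        d=d/np.linalg.norm(d);P=np.eye(3)-np.outer(d,d);A=A+P;b=b+P@o
    return np.linalg.solve(A,b)
E
python3 - <<'E'
from h import *
for n in ('scene','top'):
    c=snap(n,n+'0'); print(n,c.keys(),c['fovy'],c['cx'],c['cy'],np.linalg.inv(c['camera_from_world'])[:3,3].round(3))
a=[cv2.imread(f'pics/{n}0.png') for n in('scene','top')]
s=read_state();print(s['time_s'],s['tcp_rot'],s['force'])
E
```

```text
scene dict_keys(['color', 'fovy', 'cx', 'cy', 'camera_from_world']) 50.70464045265771 319.98921907196905 201.50688123701445 [ 1.084 -0.248  0.642]
top dict_keys(['color', 'fovy', 'cx', 'cy', 'camera_from_world']) 45.381362917635904 317.08495181466435 200.0948117928227 [0.425 0.037 0.884]
0.1 [[-9.10707799e-01  4.13049820e-01 -1.07328669e-03]
 [ 4.13051089e-01  9.10706470e-01 -1.58857980e-03]
 [ 3.21286533e-04 -1.89005425e-03 -9.99998162e-01]] [-0.40378021  1.28699723 -0.25622041]
```

View pics/scene0.png

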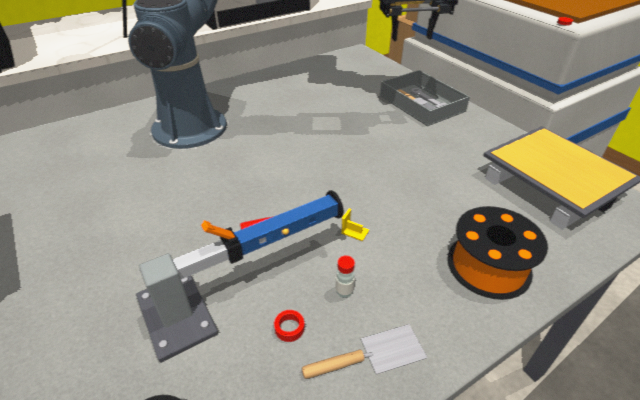

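View pics/top0.png

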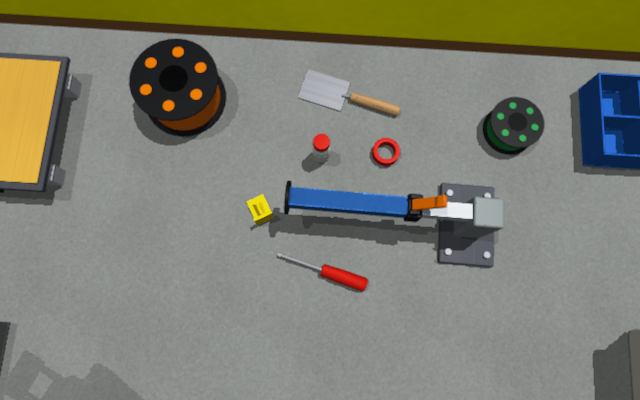

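The scene view shows the button at about (285,231), the next hole near (262,240), the collar at (232,244) and the lever at (215,230). In the top view the sleeve runs from the disc at (288,197) to the collar at (413,207), with the glue jar at (321,145) and the bracket at (259,209).

```bash
python3 - <<'E'
from h import *
t=load('top0'); s=load('scene0')
def mask(c,lo,hi):
    return cv2.inRange(cv2.cvtColor(c['color'],cv2.COLOR_BGR2HSV),lo,hi)
m=mask(t,(100,120,60),(120,255,255)); m[:, 450:]=0
print('top blue hue', cv2.countNonZero(m))
k=cv2.findContours(m,0,2)[0]; k=max(k,key=cv2.contourArea); r=cv2.minAreaRect(k); b=cv2.boxPoints(r)
print(r); 
for p in b: print(p, onz(t,*p,.125).round(4))
# edges per column: top edge rows & bottom edge rows
cols=np.arange(300,400,5); up=[];dn=[]
for x in cols:
    v=np.where(m[:,x])[0]; up.append(onz(t,x,v.min()-.0,.125)[:2]); dn.append(onz(t,x,v.max()+1,.125)[:2])
    
up=np.array(up);dn=np.array(dn)
pu=np.polyfit(up[:,1],up[:,0],1);pd=np.polyfit(dn[:,1],dn[:,0],1);print('x=f(y)',pu,pd)
m=mask(s,(10,100,120),(30,255,255)); n,l,st,ce=cv2.connectedComponentsWithStats(m)
for i in range(1,n):
    if st[i,4]>8 and 200<ce[i,0]<345 and 180<ce[i,1]<270: print('scene',st[i],ce[i])
for u in range(278,293): print(u,s['color'][231,u],end=' ')
mo=mask(t,(5,150,120),(20,255,255)); n,l,st,ce=cv2.connectedComponentsWithStats(mo)
for i in range(1,n):
    if st[i,4]>30: print('top',st[i],ce[i])
cv2.imwrite('pics/crop.png',np.vstack([cv2.resize(s['color'][185:275,190:350],None,fx=5,fy=3.3,interpolation=cv2.INTER_CUBIC),cv2.resize(t['color'][175:235,280:440],None,fx=5,fy=5,interpolation=cv2.INTER_CUBIC)])[:597])
E
```

```text
top blue hue 2258
((347.88507080078125, 200.49444580078125), (119.93025207519531, 19.024654388427734), 4.885202407836914)
[287.32773 204.8656 ] [0.5778 0.0913 0.125 ]
[288.94785 185.91006] [0.6095 0.0911 0.125 ]
[408.4424  196.12329] [ 0.6051 -0.1042  0.125 ]
[406.8223  215.07883] [ 0.5736 -0.1023  0.125 ]
x=f(y) [0.02064865 0.60580247] [0.02961238 0.57408492]
scene [201 220  34  19 295] [216.46779661 229.98644068]
scene [282 228   7   6  32] [285.03125 230.90625]
278 [102  64  31] 279 [106  68  39] 280 [105  74  51] 281 [ 95  97 104] 282 [ 82 144 183] 283 [ 71 180 226] 284 [ 75 200 240] 285 [ 79 210 243] 286 [ 76 198 238] 287 [ 66 169 220] 288 [ 69 127 162] 289 [93 79 78] 290 [101  66  34] 291 [102  64  32] 292 [103  66  27] top [172  46  12  12 107] [177.53271028  51.38317757]
top [145  57  12  11 109] [150.37614679  62.20183486]
top [ 0 58  7 17 37] [ 1.51351351 64.13513514]
top [ 5 59 13 17 67] [10.8358209  65.86567164]
top [   0   60   61  123 1637] [29.43372022 97.14355528]
top [194  62  13  11 109] [200.18348624  66.98165138]
top [140  84  12  11 110] [145.35454545  89.06363636]
top [190  89  12  11 111] [195.62162162  93.89189189]
top [162 100  13  11 112] [168.05357143 105.00892857]
top [ 36 125   6  12  36] [ 38.44444444 129.58333333]
top [412 195  35  15 383] [429.09660574 202.16710183]
```

View pics/crop.png

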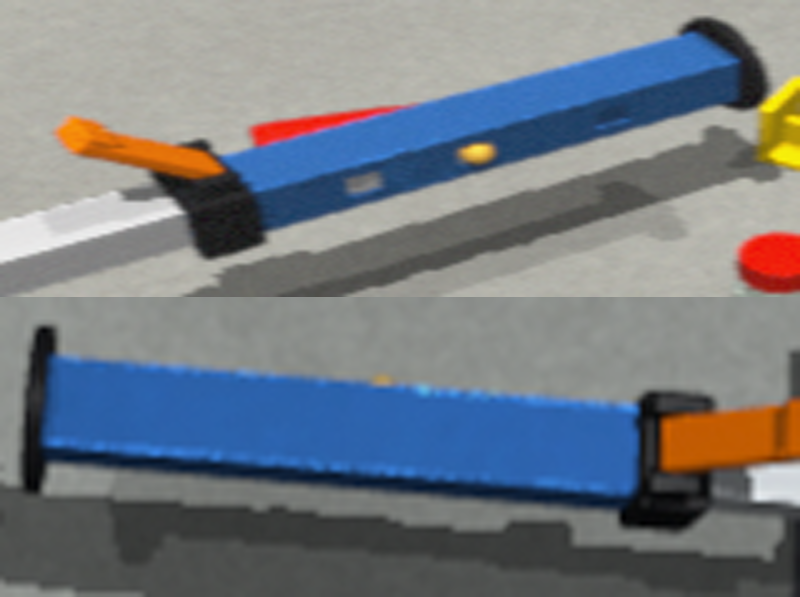

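The crop shows the brass button at scene (285,231), the grey next hole at about (263,240.5) and the unwanted hole at (312,221). In the top view the button tip pokes out at (356,191.6). I'll refine the axis direction and the points.

```bash
python3 - <<'E'
from h import *
t=load('top0'); s=load('scene0')
B=t['color'].astype(float); sc=B[...,0]-B[...,2]  # blue minus red
up=[];dn=[]
for x in range(295,402):
    if 350<x<362: continue
    col=sc[:,x]; mid=int(197+(x-288)*.085+3); lv=col[mid-3:mid+4].mean()/2
    v=mid
    while col[v]>lv: v-=1
    ve=v+(lv-col[v])/(col[v+1]-col[v]); up.append(onz(t,x+0.,ve,.125)[:2])
up=np.array(up); p=np.polyfit(up[:,1],up[:,0],1); r=up[:,0]-np.polyval(p,up[:,1]);print('top upper edge',p,r.std())
# lower edge of bright top face via brightness blue channel drop
for x in range(295,402):
    col=B[:,x,0]; mid=int(197+(x-288)*.085+3); lv=(col[mid-3:mid+4].mean()+75)/2
    v=mid
    while col[v]>lv: v+=1
    ve=v-1+(col[v-1]-lv)/(col[v-1]-col[v]); dn.append(onz(t,x,ve,.125)[:2])
dn=np.array(dn);q=np.polyfit(dn[:,1],dn[:,0],1);r=dn[:,0]-np.polyval(q,dn[:,1]);print('lower',q,r.std(),'top col',B[190:215,340,0])
bt=tri(ray(s,285.03,230.9),ray(t,356.2,191.6));print('button tri',bt)
print('button at z=.11 scene',onz(s,285.03,230.9,.11))
hs=onz(s,262.8,240.5,.11);print('next hole',hs,'other',onz(s,312,220.7,.11))
print('disc',onz(t,288,197,.11),'orange pts', [onz(t,u,v,.11) for u,v in [(484,212)]])
# lever tip: scene (201..)
m=cv2.inRange(cv2.cvtColor(s['color'],cv2.COLOR_BGR2HSV),(3,150,100),(20,255,255));m[:,240:]=0;m[:,:195]=0;m[:215]=0;m[240:]=0
k=cv2.findContours(m,0,2)[0];k=max(k,key=cv2.contourArea);print(cv2.approxPolyDP(k,1.2,True)[:,0].tolist())
m=cv2.inRange(cv2.cvtColor(t['color'],cv2.COLOR_BGR2HSV),(3,150,100),(20,255,255));m[:,:405]=0;m[:190]=0;m[220:]=0;m[:,460:]=0
k=cv2.findContours(m,0,2)[0];k=max(k,key=cv2.contourArea);print(cv2.approxPolyDP(k,1.2,True)[:,0].tolist())
E
```

```text
top upper edge [0.01995167 0.60719776] 0.00022398778497339519
lower [0.01849069 0.57679433] 0.0002017487031122135 top col [144. 163. 170. 170. 170. 170. 171. 171. 171. 171. 170. 172. 173. 173.
 171. 171. 171. 176. 168. 114.  57.  56.  87. 119. 119.]
button tri [ 0.61083886 -0.0183432   0.11250386]
button at z=.11 scene [ 0.60925765 -0.01566886  0.11      ]
next hole [ 0.60897542 -0.05927171  0.11      ] other [0.61283476 0.03813834 0.11      ]
disc [0.5941934  0.09228654 0.11      ] orange pts [array([ 0.58992472, -0.23204687,  0.11      ])]
[[201, 225], [205, 231], [226, 238], [234, 237], [231, 231], [213, 226], [207, 221], [204, 221]]
[[446, 196], [438, 195], [436, 197], [412, 199], [412, 208], [419, 209], [445, 206]]
```

Measured: the top face is 30.4 mm wide (30 given), its axis is x ≈ 0.592 + 0.019·y, and the button is at y ≈ -0.018. The stand yaw is about -1.1°. The next hole should be about 44–46 mm away. I'll move above the button.

Call:
jog_arm(delta_pos=[[4, -5, 0], [8, -11, 0], [11, -17, 0], [14, -23, 0], [17, -29, 0], [20, -35, 0], [23, -41, 0], [26, -47, 0], [29, -52, -1], [32, -56, -2], [33.4, -58.7, -2.3], [33.4, -58.7, -2.3]], turn=[-8, -16, -24, -32, -40, -48, -56, -64, -66.7, -66.7, -66.7, -66.7], grip=[0, 0, 0, 0, 0, 0, 0, 0, 0, 0, 0, 0])

```text
time_s: 1.6
position: [0.5938, -0.0216, 0.1984]
tcp_rot: [[0.024, 1.0, 0.0], [1.0, -0.024, -0.001], [-0.001, 0.0, -1.0]]
force: [-0.6, 0.9, 0.0]
opening: 0.998
grasp_force: 0.0
```

```bash
python3 - <<'E'
from h import *
s=read_state();print(s['time_s'],np.round(s['position'],4),np.round(s['tcp_rot'],3).tolist(),np.round(s['force'],2),s['opening'])
w=snap('wrist','w1');print(np.linalg.inv(w['camera_from_world'])[:3,3]); snap('scene','s1')
print('pred button,TCP',proj(w,[.6127,-.018,.11]),proj(w,s['position']))
E
```

```text
1.6 [ 0.5938 -0.0216  0.1984] [[0.024, 1.0, 0.0], [1.0, -0.024, -0.001], [-0.001, 0.0, -1.0]] [-0.62  0.93  0.04] 0.9977990604693207
[0.59715579 0.06323234 0.36123589]
pred button,TCP (np.float64(340.35532954002673), np.float64(196.73572444617758)) (np.float64(314.8040606871915), np.float64(256.33955129376466))
```

View pics/w1.png

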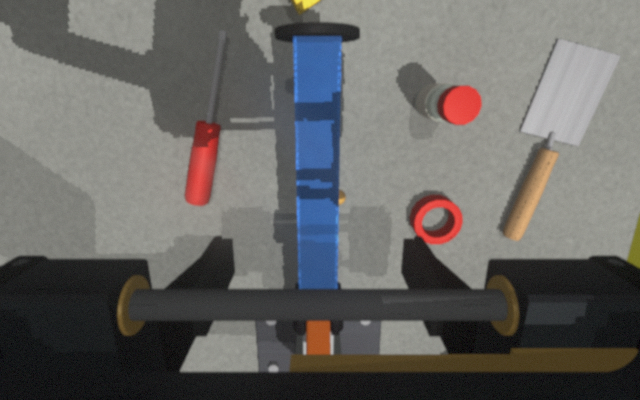

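The wrist view shows the sleeve at columns 296–341, centred between the fingers, and the button at about (342,198), within 2 px of the prediction.

```bash
python3 - <<'E'
from h import *
w=load('w1')
hsv=cv2.cvtColor(w['color'],cv2.COLOR_BGR2HSV)
m=cv2.inRange(hsv,(10,80,60),(30,255,255));m[:,:330]=0;m[:,352:]=0;m[:185]=0;m[212:]=0
v,u=np.where(m);print('button px',u.min(),u.max(),v.min(),v.max(),u.mean(),v.mean(),onz(w,u.mean(),v.mean(),.11))
b=cv2.inRange(hsv,(100,120,40),(120,255,255))
for r in(170,185,220,240):
    x=np.where(b[r,270:370])[0]+270; print(r,x.min(),x.max(),onz(w,x.min()-.5,r,.125)[:2],onz(w,x.max()+.5,r,.125)[:2])
s=read_state();print(s['time_s'],s['position'],np.abs(s['qvel']).max())
E
```

```text
button px 339 344 191 204 341.3174603174603 197.65079365079364 [ 0.61342662 -0.01874668  0.11      ]
170 296 337 [0.58066524 0.00713362] [0.60986322 0.00643301]
185 297 337 [ 0.58090317 -0.00371549] [ 0.60979374 -0.00440989]
220 297 337 [ 0.57978647 -0.03017475] [ 0.60962404 -0.03089487]
240 298 337 [ 0.57985641 -0.04610597] [ 0.60952198 -0.04682369]
1.7 [ 0.59135522 -0.01798817  0.19876036] 1.8604975637255579
```

Call:
jog_arm(delta_pos=[[0.1, -0.05, -2], [0.1, -0.05, -4], [0.1, -0.05, -6], [0.1, -0.05, -8], [0.1, -0.05, -10], [0.1, -0.05, -10.7], [0.1, -0.05, -10.7], [0.1, -0.05, -10.7]], turn=[0, 0, 0, 0, 0, 0, 0, 0], grip=[0, 0.1, 0.2, 0.3, 0.4, 0.4, 0.4, 0.4])

```text
time_s: 2.7
position: [0.5936, -0.018, 0.0935]
tcp_rot: [[0.019, 1.0, 0.001], [1.0, -0.019, -0.0], [-0.0, 0.001, -1.0]]
force: [-1.2, 0.3, 0.6]
opening: 0.598
grasp_force: 0.0
```

```bash
python3 - <<'E'
from h import *
w=snap('wrist','w2');hsv=cv2.cvtColor(w['color'],cv2.COLOR_BGR2HSV)
m=cv2.inRange(hsv,(10,80,60),(30,255,255))
n,l,st,ce=cv2.connectedComponentsWithStats(m)
for i in range(1,n):
    if 8<st[i,4]<1000 : print(st[i],ce[i],onz(w,*ce[i],.11))
b=cv2.inRange(hsv,(100,120,40),(120,255,255))
for r in(100,150):
    x=np.where(b[r,230:400])[0]+230; print(r,onz(w,x.min()-.5,r,.125)[:2],onz(w,x.max()+.5,r,.125)[:2])
s=read_state();print(s['time_s'],s['position'],s['opening'],s['force'],s['tcp_rot'][0])
E
```

```text
[355 263   7  20 103] [357.93203883 272.57281553] [ 0.61413909 -0.01828564  0.11      ]
[188 275  23  61 724] [197.05662983 305.0718232 ] [ 0.53571814 -0.03472187  0.11      ]
[425 275  23  61 713] [438.04207574 305.16269285] [ 0.6537164  -0.03708346  0.11      ]
100 [0.58184843 0.06187421] [0.61203447 0.06132398]
150 [0.58201507 0.04355335] [0.61162746 0.04300518]
2.75 [ 0.59368654 -0.01817571  0.09352095] 0.6007708986019558 [-0.23465978  0.33063754 -0.74780985] [0.01879661 0.99982185 0.00172203]
```

View pics/w2.png

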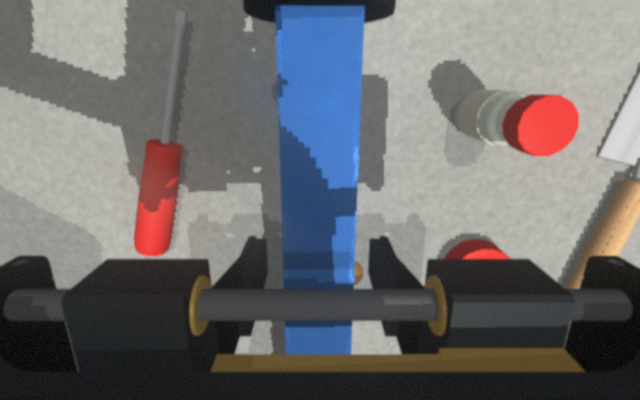

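The button sits at (358,272), y = -0.0183, in line with the pads, and the sleeve is centred between the fingers. I'll close on it.

Call:
jog_arm(delta_pos=[[0, 0, -0.15], [0, 0, -0.15], [0, 0, -0.15], [0, 0, -0.15], [0, 0, -0.15], [0, 0, -0.15], [0, 0, -0.15], [0, 0, -0.15]], turn=[0, 0, 0, 0, 0, 0, 0, 0], grip=[0.5, 0.55, 0.6, 0.65, 0.7, 1, 1, 1])

```text
time_s: 3.75
position: [0.5939, -0.0185, 0.0914]
tcp_rot: [[0.019, 1.0, 0.002], [1.0, -0.019, -0.0], [-0.0, 0.002, -1.0]]
force: [4.5, 0.1, 0.3]
opening: 0.339
grasp_force: 30.0
```

Opening is 29.5 mm, so the button is flush, at 30 N. Now I'll pull gently outwards past the first hole.

Call:
jog_arm(delta_pos=[[0, 0, 0], [0, 0.1, 0], [0, 0.2, 0], [0, 0.3, 0], [0.01, 0.45, 0], [0.01, 0.6, 0], [0.01, 0.75, 0], [0.02, 0.9, 0], [0.02, 1.1, 0], [0.02, 1.3, 0], [0.03, 1.5, 0], [0.03, 1.5, 0]], turn=[0, 0, 0, 0, 0, 0, 0, 0, 0, 0, 0, 0], grip=[1, 1, 1, 1, 1, 1, 1, 1, 1, 1, 1, 1])

```text
time_s: 5.25
position: [0.5942, -0.0054, 0.0914]
tcp_rot: [[0.019, 1.0, 0.002], [1.0, -0.019, -0.003], [-0.003, 0.002, -1.0]]
force: [3.8, -5.3, 0.8]
opening: 0.344
grasp_force: 30.0
```

```bash
cat > chk.py <<'E'
from h import *
import sys
c=snap('scene',sys.argv[1]);hsv=cv2.cvtColor(c['color'],cv2.COLOR_BGR2HSV)
m=cv2.inRange(hsv,(10,100,120),(30,255,255));print('button px',cv2.countNonZero(m[222:240,274:296]))
b0=load('scene0')['color'];m=cv2.inRange(hsv,(3,150,100),(20,255,255));m[:,:195]=0;m[:,300:]=0;m[:205]=0;m[240:]=0
v,u=np.where(m);print('lever centroid',u.mean(),v.mean(),u.size)
# grey hole on the sleeve side face
g=(hsv[...,1]<70)&(hsv[...,2]>90); g[:,300:]=0;g[:,:245]=0
for k in range(250,300):
    pass
s=read_state();print(s['time_s'],np.round(s['position'],4),np.round(s['force'],2),round(s['opening'],4),round(s['grasp_force'],1))
cv2.imwrite('pics/'+sys.argv[1]+'c.png',cv2.resize(c['color'][170:290,190:390],None,fx=4,fy=4,interpolation=cv2.INTER_CUBIC))
E
python3 chk.py p1
```

```text
button px 0
lever centroid 228.0990415335463 226.73482428115017 313
5.3 [ 0.5942 -0.0054  0.0914] [ 3.75 -5.31  0.79] 0.3453 30.0
```

View pics/p1c.png

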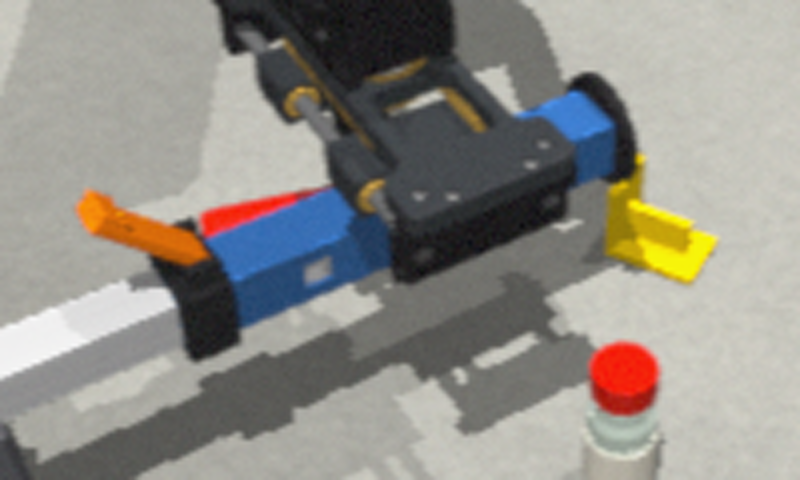

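The sleeve has moved 13 mm with the button under its wall. The next hole is visible at crop (317,268), still short of the button's place. I'll continue to about 37 mm.

Call:
jog_arm(delta_pos=[[0, 0.2, 0], [0.01, 0.4, 0], [0.01, 0.6, 0], [0.01, 0.8, 0], [0.02, 1.0, 0], [0.02, 1.25, 0], [0.03, 1.5, 0], [0.03, 1.75, 0], [0.04, 2.0, 0], [0.04, 2.2, 0], [0.05, 2.4, 0], [0.05, 2.4, 0]], turn=[0, 0, 0, 0, 0, 0, 0, 0, 0, 0, 0, 0], grip=[1, 1, 1, 1, 1, 1, 1, 1, 1, 1, 1, 1])

```text
time_s: 6.8
position: [0.5947, 0.0196, 0.0914]
tcp_rot: [[0.019, 1.0, 0.002], [1.0, -0.019, -0.001], [-0.001, 0.002, -1.0]]
force: [4.6, -0.3, 0.7]
opening: 0.341
grasp_force: 30.0
```

```bash
python3 chk.py p2
```

```text
button px 2
lever centroid 240.96296296296296 221.4925925925926 270
6.85 [0.5947 0.0198 0.0914] [ 4.8  -0.87 -0.03] 0.3434 30.0
```

View pics/p2c.png

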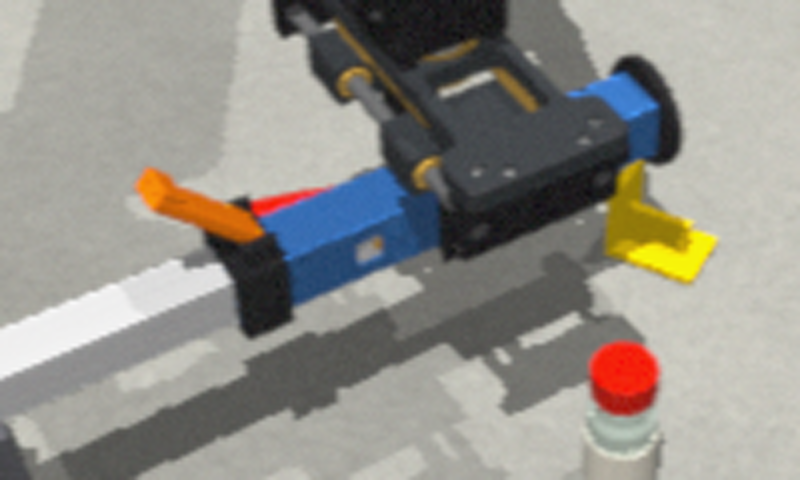

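The button is now showing through the right edge of the next hole (crop 377,244; hole centre 370,249), so about 4–5 mm remain. I'll take small steps from here.

Call:
jog_arm(delta_pos=[[0, 0.05, 0], [0, 0.1, 0], [0, 0.15, 0], [0, 0.2, 0], [0, 0.2, 0]], turn=[0, 0, 0, 0, 0], grip=[1, 1, 1, 1, 1])

```text
time_s: 7.48
position: [0.5947, 0.0225, 0.0914]
tcp_rot: [[0.019, 1.0, 0.002], [1.0, -0.019, -0.0], [-0.0, 0.002, -1.0]]
force: [4.9, 0.6, 1.0]
opening: 0.34
grasp_force: 30.0
```

```bash
python3 chk.py p3
```

```text
button px 15
lever centroid 244.04029304029305 220.996336996337 273
7.525 [0.5947 0.0226 0.0914] [4.9  0.5  0.51] 0.3383 30.0
```

Call:
jog_arm(delta_pos=[[0, 0.05, 0], [0, 0.1, 0], [0, 0.1, 0]], turn=[0, 0, 0], grip=[1, 1, 1])

```text
time_s: 7.9
position: [0.5947, 0.0243, 0.0914]
tcp_rot: [[0.019, 1.0, 0.002], [1.0, -0.019, 0.001], [0.001, 0.002, -1.0]]
force: [6.4, 2.1, 1.1]
opening: 0.343
grasp_force: 30.0
```

```bash
python3 chk.py p4
```

```text
button px 31
lever centroid 245.01805054151623 220.81949458483754 277
7.95 [0.5948 0.0243 0.0914] [5.79 2.54 1.19] 0.3401 30.0
```

View pics/p4c.png

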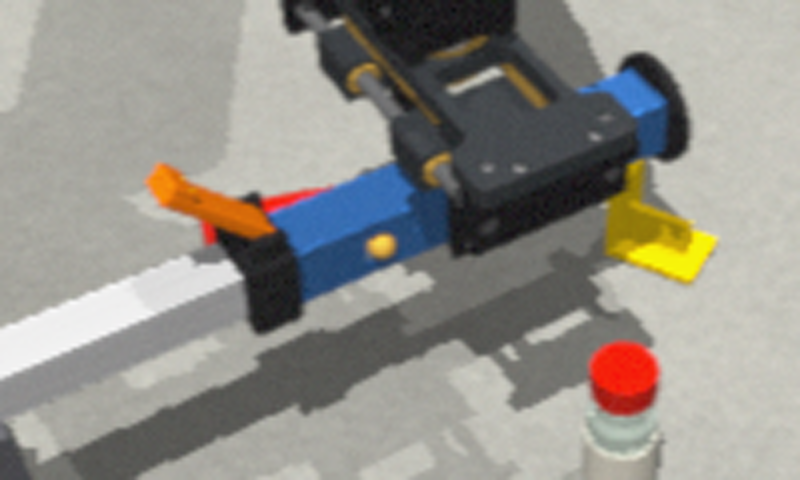

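The button has sprung out of the next hole (crop 381,246). I'll stop pulling, open, and rise straight up.

Call:
jog_arm(delta_pos=[[0, 0, 0], [0, 0, 0], [0, 0, 0], [0, 0, 0], [0, 0, 0], [0, 0, 1], [0, 0, 4], [0, 0, 8], [0, 0, 12], [0, 0, 14], [0, 0, 14]], turn=[0, 0, 0, 0, 0, 0, 0, 0, 0, 0, 0], grip=[0.4, 0.3, 0.2, 0.2, 0.2, 0.2, 0.2, 0.2, 0.2, 0.2, 0.2])

```text
time_s: 9.32
position: [0.5951, 0.0235, 0.2336]
tcp_rot: [[0.019, 1.0, 0.005], [1.0, -0.019, -0.001], [-0.001, 0.005, -1.0]]
force: [-0.5, -0.8, 0.1]
opening: 0.804
grasp_force: 0.0
```

```bash
python3 chk.py p5; python3 - <<'E'
from h import *
s=load('p5');t=snap('top','t5')
m=cv2.inRange(cv2.cvtColor(s['color'],cv2.COLOR_BGR2HSV),(3,150,100),(20,255,255));m[:,300:]=0;m[:,:195]=0;m[:205]=0;m[240:]=0
k=cv2.findContours(m,0,2)[0];k=max(k,key=cv2.contourArea);print(cv2.approxPolyDP(k,1.2,True)[:,0].tolist())
m=cv2.inRange(cv2.cvtColor(t['color'],cv2.COLOR_BGR2HSV),(3,150,100),(20,255,255));m[:,:375]=0;m[:190]=0;m[220:]=0;m[:,460:]=0
k=cv2.findContours(m,0,2)[0];k=max(k,key=cv2.contourArea);print(cv2.approxPolyDP(k,1.2,True)[:,0].tolist())
x=.591
for a in(.7,.8,.9,1.0,1.1):
    p=[x,-.0685-.056*np.cos(a),.137+.056*np.sin(a)];print(a,np.round(p,3),np.round(proj(s,p),1),np.round(proj(t,p),1))
E
```

```text
button px 32
lever centroid 243.3011152416357 221.13011152416357 269
9.375 [0.5941 0.0237 0.2319] [ 0.1  -0.35 -1.02] 0.7977 0.0
[[227, 215], [231, 221], [239, 223], [242, 228], [243, 226], [252, 229], [258, 227], [255, 222], [257, 221], [254, 222], [242, 218], [231, 211], [229, 211]]
[[418, 198], [417, 203]]
0.7 [ 0.591 -0.111  0.173] [225.1 219.2] [418.9 198.5]
0.8 [ 0.591 -0.108  0.177] [227.  216.5] [417.  197.8]
0.9 [ 0.591 -0.103  0.181] [229.1 213.8] [414.7 197.1]
1.0 [ 0.591 -0.099  0.184] [231.4 211.3] [412.1 196.4]
1.1 [ 0.591 -0.094  0.187] [234.  208.9] [409.3 195.8]
```

The lever fits about 0.85 rad, with its tip at y ≈ -0.106, z ≈ 0.179. I'll move above it with the gripper closed.

Call:
jog_arm(delta_pos=[[0, -3, 0], [-0.1, -7, 0], [-0.2, -11, 0], [-0.2, -13.4, 0], [-0.2, -13.4, -1], [-0.2, -13.4, -2], [-0.2, -13.4, -2.5], [-0.2, -13.4, -2.5]], turn=[0, 0, 0, 0, 0, 0, 0, 0], grip=[1, 1, 1, 1, 1, 1, 1, 1])

```text
time_s: 10.42
position: [0.5915, -0.1091, 0.2052]
tcp_rot: [[0.018, 1.0, -0.002], [1.0, -0.018, 0.001], [0.001, -0.002, -1.0]]
force: [0.1, 0.3, 0.6]
opening: 0.029
grasp_force: 0.0
```

```bash
python3 chk.py p6
```

```text
button px 33
lever centroid 243.07905138339922 221.31620553359684 253
10.475 [ 0.5918 -0.1094  0.2057] [ 0.01  0.13 -0.02] 0.0163 0.0
```

View pics/p6c.png

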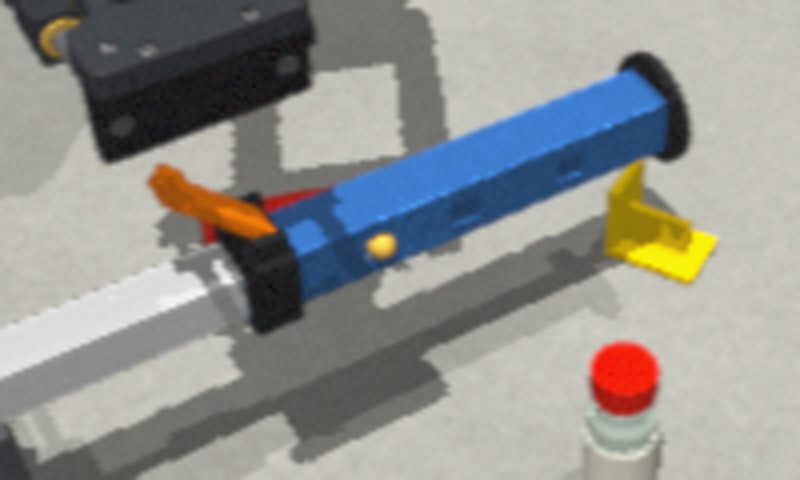

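The button is still out at crop (381,246). The fingers are above the lever tip at crop (160,180), so I'll press down slowly.

Call:
jog_arm(delta_pos=[[0, 0, -1], [0, 0, -2], [0, 0, -2.5], [0, 0, -3], [0, 0, -3.5], [0, 0, -4], [0, 0, -4.4], [0, 0, -4.8], [0, 0, -5.2], [0, 0, -5.5], [0, 0, -5.8], [0, 0, -5.8]], turn=[0, 0, 0, 0, 0, 0, 0, 0, 0, 0, 0, 0], grip=[1, 1, 1, 1, 1, 1, 1, 1, 1, 1, 1, 1])

```text
time_s: 11.98
position: [0.5915, -0.1098, 0.1475]
tcp_rot: [[0.019, 1.0, -0.001], [1.0, -0.019, 0.001], [0.001, -0.001, -1.0]]
force: [0.7, 1.0, -0.3]
opening: 0.007
grasp_force: 0.0
```

```bash
python3 chk.py p7
```

```text
button px 32
lever centroid 232.0 217.08 25
12.025 [ 0.5914 -0.1098  0.1475] [-0.42  0.4  -0.45] 0.004 0.0
```

Call:
jog_arm(delta_pos=[[0, 0, -0.1], [0, 0, -0.2], [0, 0, -0.3], [0, 0, -0.4], [0, 0, -0.4]], turn=[0, 0, 0, 0, 0], grip=[1, 1, 1, 1, 1])

```text
time_s: 12.65
position: [0.5917, -0.1104, 0.1442]
tcp_rot: [[0.019, 1.0, -0.0], [1.0, -0.019, -0.0], [-0.0, -0.0, -1.0]]
force: [-1.4, -0.4, 2.1]
opening: 0.004
grasp_force: 1.4
```

```bash
python3 chk.py p8
```

```text
button px 32
lever centroid 231.38888888888889 216.55555555555554 18
12.7 [ 0.5918 -0.1104  0.1442] [-1.31  0.35  3.25] 0.0073 1.4
```

View pics/p8c.png

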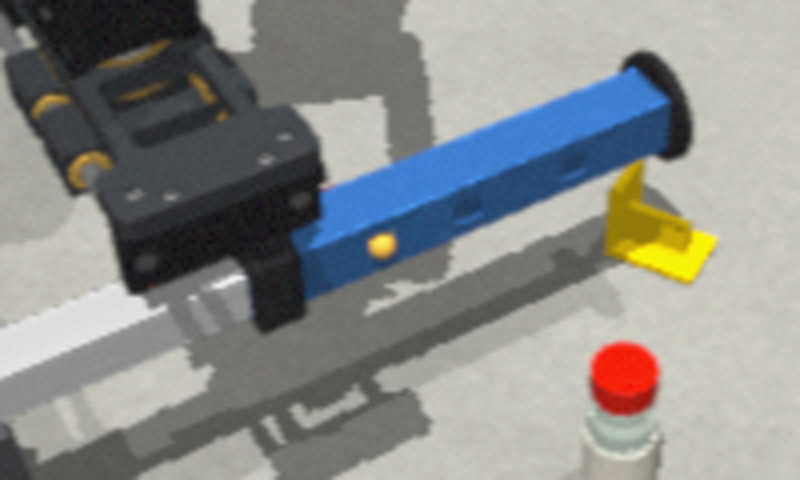

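The gripper covers the lever, and the button is out at crop (381,246). Contact is 3 N at z = 0.144, the flat height. I'll press a hair more and then lift clear.

Call:
jog_arm(delta_pos=[[0, 0, -0.1], [0, 0, -0.15], [0, 0, -0.15], [0, 0, 0.5], [0, 0, 3], [0, 0, 7], [0, 0, 11], [0, 0, 14], [0, 0, 14], [0, 0, 14]], turn=[0, 0, 0, 0, 0, 0, 0, 0, 0, 0], grip=[1, 1, 1, 1, 1, 1, 1, 1, 1, 1])

```text
time_s: 13.95
position: [0.5913, -0.11, 0.2828]
tcp_rot: [[0.019, 1.0, -0.002], [1.0, -0.019, 0.001], [0.001, -0.002, -1.0]]
force: [-0.1, 0.2, -0.2]
opening: 0.005
grasp_force: 0.0
```

```bash
python3 chk.py p9; python3 - <<'E'
from h import *
s=load('p9')
for a in(0,.1,.2):
    c,n=np.cos(a),np.sin(a);p=[.591,-.0685-.050*c+.007*n,.137+.05*n+.007*c];print(a,np.round(proj(s,p),1), 'crop',4*(np.array(proj(s,p))-[190,170]))
E
```

```text
button px 24
lever centroid 242.56349206349208 230.33597883597884 378
14.0 [ 0.591  -0.1099  0.2823] [-0.09 -0.5  -1.37] 0.005 0.0
0 [223.6 233.6] crop [134.51524174 254.58202463]
0.1 [223.7 231.3] crop [134.88041725 245.1918779 ]
0.2 [224.1 228.9] crop [136.41801321 235.4706974 ]
```

View pics/p9c.png

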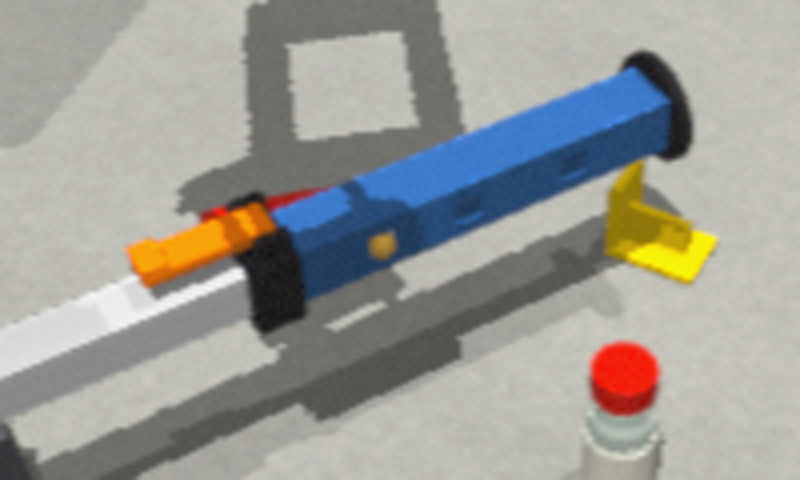

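The button is out at crop (381,246) and the lever looks flat, with its pad at about (148,248). I'll do one confirming press a little further out, watching the force.

Call:
jog_arm(delta_pos=[[0, -0.5, -4], [0, -0.5, -9], [0, -0.5, -12], [0, -0.5, -13.4], [0, -0.5, -13.8], [0, -0.5, -14], [0, -0.5, -14.1], [0, -0.5, -14.2], [0, -0.5, -14.2]], turn=[0, 0, 0, 0, 0, 0, 0, 0, 0], grip=[1, 1, 1, 1, 1, 1, 1, 1, 1])

```text
time_s: 15.12
position: [0.5928, -0.1156, 0.144]
tcp_rot: [[0.019, 1.0, 0.003], [1.0, -0.019, -0.001], [-0.001, 0.003, -1.0]]
force: [-0.3, 0.0, 5.0]
opening: 0.007
grasp_force: 2.7
```

It stops hard at z = 0.144 with 5 N, which is the flat height. I'll lift and hand in.

Call:
jog_arm(delta_pos=[[0, 0, 1], [0, 0, 5], [0, 0, 10], [0, 0, 14], [0, 0, 14], [0, 0, 14], [0, 0, 14]], turn=[0, 0, 0, 0, 0, 0, 0], grip=[1, 1, 1, 1, 1, 1, 1])

```text
time_s: 16.0
position: [0.5909, -0.1149, 0.2805]
tcp_rot: [[0.019, 1.0, -0.003], [1.0, -0.019, 0.001], [0.001, -0.003, -1.0]]
force: [-0.7, -0.1, -0.5]
opening: 0.011
grasp_force: 0.0
```

```bash
python3 chk.py p10; python3 -c "
from rig import *
print(hand_in())"
```

```text
button px 24
lever centroid 242.57742782152232 230.1758530183727 381
16.05 [ 0.591  -0.115   0.2804] [-0.14 -0.24  0.51] 0.0086 0.0
the job is handed in; nothing more can be done
None
```

The job is handed in at 16 s, verdict not shown: the sleeve is out about 43 mm with the button sprung out of the next hole, the clamp lever is folded flat, and the arm is lifted clear.

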